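# Clear the marker from the box cutter's spring clips and clip the cutter in

## Task

Somebody has parked the black marker in the spring clips that belong to the box cutter. Pull the marker up out of the clips and lay it in the two-saddle pen rest on the same dock, then push the box cutter down into both spring clips, blade end in the guard, until the jaws have closed again over it. Let go of everything and leave the other things on the counter where they are.

Things in the scene. Friction and masses are not known exactly. Their poses are not given: they have to be found in the camera images.
- dock: Grey steel plate screwed to the counter, 130 (x) x 205 (y) x 5 mm, origin at the centre of its underside, z up. Two spring clips stand in a line along dock y at x = +40 mm, the pen rest lies along dock y at x = -40 mm. Clips and saddles are centred at y = -33 and +33 mm; between them only the plate, with 54 mm free for fingers.
- clip_seat (a point): Middle of the clip line at seat height: dock (40, 0, 14) mm, axes as the dock's. Closed jaws: 21 mm between walls, lips 12.8 mm apart 18 mm above the seat, then flaring to a mouth 30 mm wide 38 mm above it. Pushed straight down, the cutter (up to 4 mm off line) spreads them and they snap over its upper edges: about 7 to 18 N in all; the marker pulls out with 3 to 10 N.
- pen_rest (a point): Middle of the pen rest on its saddles' floor: dock (-40, 0, 11) mm, axes as the dock's. Two black saddles, 12 mm long, at dock y = -33 and +33 mm; flat floor 11 mm above the counter, side walls leaning outward, about 20 mm apart at the floor and 31 mm at the top, 25 mm above the counter.
- blade_guard (a point): Middle of the blade guard at seat height, dock (40, -84.5, 14) mm: a grey trough at the -y end of the clip line, open above and towards the clips, 31 mm wide inside, y = -68 to -100 mm, closed by an end wall at -100 mm, walls 33 mm above the counter.
- jaw_a_front (a joint): Jaw of the clip next to the guard, on the side of the pen rest: 0 closed, grows to 0.45 rad as the jaw is spread outward; about 0.15 rad lets the cutter pass. Sprung shut.
- jaw_a_back (a joint): As jaw_a_front: the other jaw of the same clip.
- jaw_b_front (a joint): Jaw of the clip farther from the guard, on the side of the pen rest: 0 closed, up to 0.45 rad. Sprung shut.
- jaw_b_back (a joint): As jaw_b_front: the other jaw of the same clip.
- marker: Black felt marker, 136 mm long along its own y; origin at mid-length, 9 mm below its axis. Cap of radius 9 mm with a thin pocket clip (12 mm from the axis) at y = -68 to -30 mm, barrel 16.5 mm thick to +46 mm, then a taper. Starts loose in both clips, its y along dock y, cap towards the guard. About 20 g.
- marker_axis (a point): Point on the marker's axis, in the middle of its barrel (marker y = +8.5 mm): grip here. At the start it is between the clips, 8 mm above the clip seats; it should lie the same way round over the middle of the pen rest, so that the barrel and not the pocket clip lies in the saddles.
- cutter: Red box cutter lying flat, 161 mm long along its own y, 19 mm wide (x), 16 mm high, about 0.12 kg; origin under its middle, a good place to grip. Blade end at -y, plain end at +y. Sides parallel from y = -47 to +72 mm, long edges bevelled 3 mm. It sits well with its origin 6 mm from the clips' middle towards the guard: blade in the guard, clear of the end wall.
- cutter_blade (a point): Tip of the cutter's blade end: cutter (0, -80, 8) mm.
- stamp: Office hand stamp standing upright, 35 x 50 x 78 mm, red head over a grey foot; origin under its middle. Bystander.
- tape_measure: Yellow tape measure lying on its side, 66 x 78 x 35 mm, origin under its middle. Bystander.
- filter_box: Upright white carton with a red band, 69 x 68 x 85 mm, origin under its middle. Bystander.

How it is judged:
On the way:
1. the marker has been drawn up out of the clips (z of marker_axis in the frame of clip_seat above 0.04 m), for 0.1 s.
At the end, for the whole second after the job is handed in: Cutter flat on both clip seats (z 3 mm, sideways 6 mm, lengthwise -20/+10 mm, tilt 0.08 rad), blade end in the guard, all four jaws under 0.09 rad; marker in both saddles (sideways 7 mm, lengthwise 35 mm, 0.15 rad, axis 4-15 mm above saddle floor); both at rest (x of cutter in the frame of clip_seat between -0.006 and 0.006 m and y of cutter in the frame of clip_seat between -0.02 and 0.01 m and z of cutter in the frame of clip_seat between -0.003 and 0.003 m and x of cutter_blade in the frame of clip_seat between -0.01 and 0.01 m and y of cutter_blade in the frame of clip_seat below -0.068 m and angle between cutter's own z axis and vertical below 0.08 rad and value of joint each of jaw_a_front, jaw_a_back, jaw_b_front, jaw_b_back below 0.09 rad and x of marker_axis in the frame of pen_rest between -0.007 and 0.007 m and y of marker_axis in the frame of pen_rest between -0.035 and 0.035 m and z of marker_axis in the frame of pen_rest between 0.004 and 0.015 m and angle between the y axis of marker and the y axis of dock, either way round below 0.15 rad and linear speed of each of cutter, marker below 0.02 m/s); the robot touches nothing.
It fails at once if the stamp is shoved more than 30 mm or knocked over (distance of stamp from where it was at the start of the episode above 0.03 m or angle between stamp's own z axis and vertical above 0.5 rad).
It fails at once if the tape measure is shoved more than 30 mm or knocked over (distance of tape_measure from where it was at the start of the episode above 0.03 m or angle between tape_measure's own z axis and vertical above 0.5 rad).
It fails at once if the filter box is shoved more than 30 mm or knocked over (distance of filter_box from where it was at the start of the episode above 0.03 m or angle between filter_box's own z axis and vertical above 0.5 rad).
It also fails if it takes over 54 s, if anything falls off the work surface, if the arm or the gripper's body presses on something with over 40 N, if the wrist force passes 120 N, or if a joint passes its speed limit or range.

## Robot

A 6-joint arm with a two-finger parallel gripper is mounted at the origin on the work surface; the furniture and walls round the work are solid. World frame = base frame: x ahead of the robot, y to its left, z up, the work surface at z = 0. Lengths are in m, angles in rad, forces in N, time in s.
With the tool pointing down it reaches from about 0.275 to 0.875 m from the base axis. Payload 12.5 kg.
Tool frame: the origin (TCP) lies at the very end of the fingers, on their centre line; the grasp point (between the pads) lies 19 mm behind it; z points along the fingers, y is the line along which they close (so a half turn about z gives the same grasp; the last joint's range is limited). The gripper opens to 85 mm and grips with 20 to 120 N. Pads are 22 mm wide; open, the fingers measure 114 mm over their backs; the gripper's body (76 mm by 85 mm) begins 54 mm behind the grasp point. The pads swing forward as they close: fully open they stand 13 mm farther back than shut.
Start: joints at [-0.892, 0.351, 1.652, -0, 1.139, -0.085], TCP at [0.38, -0.397, 0.231] pointing down, gripper open.
Joint ranges: [-2.75, 2.75], [-0.79, 2.1], [0.01, 2.65], [-1.57, 4.71], [0.07, 3.14], [-2.87, 2.87]. Speed limits (rad/s): [2.22, 2.22, 2.79, 3.14, 3.14, 3.14].

## Interface

Orientations are given as a 3x3 rotation matrix whose columns are the frame's x, y, z axes.
In Python, from bench import manip gives the robot as it stands. Calls block until the motion is done:
- manip.move_ptp(position, orientation): joint-space move of the TCP to a pose.
- manip.move_l(position, attitude=None, max_speed=0.15): straight line of the TCP; attitude=None keeps the orientation; max_speed is the mean speed in m/s.
- manip.move_j(angles): joint-space move.
- manip.set_gripper(opening, effort=None): opening from 0.0 (shut) to 1.0 (fully open); effort is the grip in N (None keeps the last); returns when the fingers have stopped.
- manip.dwell(seconds).
- manip.inverse_kinematics(position, orientation): joint angles nearest the present ones, or None.
- manip.grab_frame(name): name is "scene" or "top" or "wrist"; returns (picture, depth): 480x640x3 uint8, red, green, blue; 480x640 float32, m along the optical axis (not along the pixel's ray), 0 where there is no reading.
- manip.get_calibration(name): a dict with "camera_matrix" (3x3 intrinsics, pixels), "R" (3x3) and "t" (3): a world point X has camera coordinates R X + t. Camera axes: x right, y down, z forward; pixel columns grow to the right and rows downward; lengths in m; the calibration is good to about 2 mm. A picture is of the moment at which its call begins: read the wrist's pose just before it. get_calibration takes no time and is no camera call; for the wrist camera it gives the pose at the moment of the call.
A pose or a line that the arm cannot do raises manip.Unreachable and nothing moves.
- manip.sign_off(): hands the job in; it is judged then, once.
Trained networks look in the newest picture that a camera, given by its name, has taken for a name from the list of things; names that differ only in an ending like _2 or _b are one class to them, and where a whole thing is asked for, a point or a joint stands for the part that bears it (a point fixed in the world has none). Each returns a list of dicts, best first, with "confidence" (0 to 1); they miss things now and then, are a little off and sometimes report something else, mostly with a low value. They report only what shows in the picture. A call takes as long as a camera call.
- manip.look_for(camera, name): "at" ([x, y, z] in m, in world coordinates, good to about 4 mm: the middle of the surface that is visible of it).
Readings, each from a call of its own:
- manip.current_time(): time.
- manip.current_qpos(): joint angles.
- manip.current_joint_vel(): joint speeds.
- manip.current_joint_torque(): joint torques, N m.
- manip.current_ee_pos(): TCP position.
- manip.current_tcp_rot(): TCP orientation.
- manip.current_force(): force on the tool from outside, world axes, zero at the start.
- manip.current_ft_torque(): the same for the moment, N m.
- manip.current_grip_width(): opening from 0.0 (shut) to 1.0 (fully open).
- manip.current_grip_force(): force on a finger pad.
Only numpy, scipy, OpenCV 4.12 (cv2) and the standard library are available. Lean on these libraries where they do the work, as an engineer would, in place of code of your own. Each camera call takes 0.05 s, during which the arm holds its last target. There are 200 camera calls.

## Working session

There is one attempt and no reset: what is moved stays moved. The work goes in short steps, each a Python script; the robot and the scene stay as the last script left them, time stands still between calls to the robot, and variables do not carry over. Pictures are saved under pics/ and viewed, at most 10 in all, crops included, and the job is handed in when it is done.

```bash
mkdir -p pics; ls; python3 - <<'E'
from bench import manip
import cv2,numpy as np
ims=[]
for c in ["scene","top"]:
    p,d=manip.grab_frame(c); np.savez(f"{c}.npz",p=p,d=d,**manip.get_calibration(c))
    cv2.imwrite(f"pics/{c}1.png",p[:,:,::-1])
    for n in ["dock","marker","cutter","jaw_a_front","stamp","tape_measure","filter_box"]:
        print(c,n,[(np.round(r["at"],3).tolist(),round(r["confidence"],2)) for r in manip.look_for(c,n)[:3]])
print(manip.current_time(),manip.current_tcp_rot().round(3).tolist() if hasattr(manip.current_tcp_rot(),'round') else manip.current_tcp_rot())
E
```

```text
pics
scene dock [([0.484, -0.144, 0.003], 0.8)]
scene marker []
scene cutter [([0.425, -0.41, 0.016], 0.72)]
scene jaw_a_front []
scene stamp [([0.451, 0.052, 0.05], 0.73)]
scene tape_measure [([0.641, -0.282, 0.034], 0.71), ([0.489, -0.145, 0.007], 0.32)]
scene filter_box [([0.415, 0.147, 0.065], 0.6), ([0.534, -0.145, 0.027], 0.55), ([0.485, -0.146, 0.005], 0.17)]
top dock [([0.486, -0.171, 0.004], 0.97)]
top marker [([0.534, -0.166, 0.029], 0.88)]
top cutter [([0.439, -0.354, 0.01], 0.45)]
top jaw_a_front [([0.535, -0.163, 0.029], 0.2)]
top stamp [([0.432, 0.047, 0.08], 0.85), ([0.63, -0.297, 0.031], 0.34)]
top tape_measure [([0.628, -0.293, 0.032], 0.77), ([0.531, -0.165, 0.028], 0.22)]
top filter_box [([0.385, 0.14, 0.088], 0.66), ([0.486, -0.171, 0.008], 0.41)]
0.8 [[0.722, 0.692, -0.0], [0.692, -0.722, 0.0], [-0.0, -0.0, -1.0]]
```

View pics/top1.png

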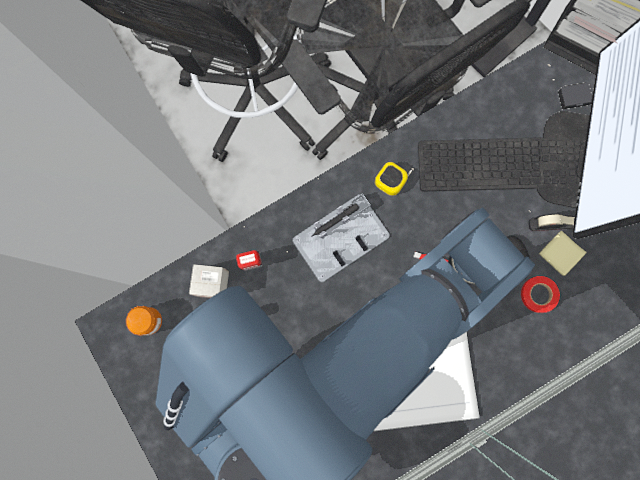

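View pics/scene1.png

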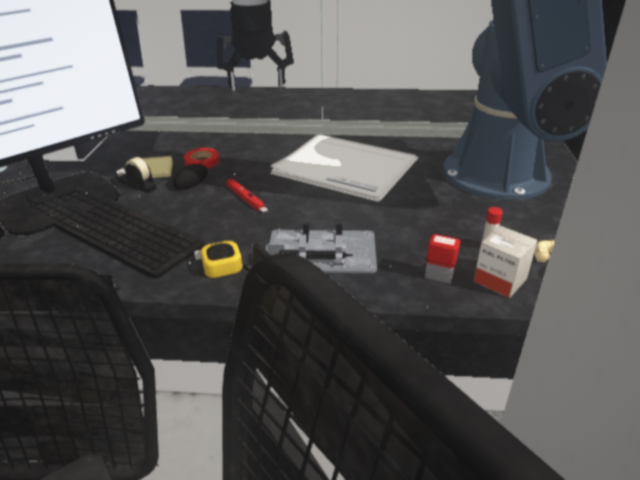

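Top view: dock around (340,237) with the marker at (335,218), saddles at (338,258) and (362,242), stamp (248,260), tape (391,178); the cutter is hidden by the arm. Scene view: cutter at (247,195), its pale end at (265,209), dock at (325,250). Now the wrist views.

```bash
cat > h.py <<'E'
from bench import manip
import cv2,numpy as np
def R(yaw):  # tool down, tool y (closing line) at angle yaw from world x
    c,s=np.cos(yaw),np.sin(yaw); return np.array([[-s,c,0],[c,s,0],[0,0,-1.]])
def snap(tag,names=()):
    K=manip.get_calibration("wrist"); p,d=manip.grab_frame("wrist")
    np.savez(f"{tag}.npz",p=p,d=d,K=K["camera_matrix"],R=K["R"],t=K["t"])
    cv2.imwrite(f"pics/{tag}.png",p[:,:,::-1])
    for n in names: print(tag,n,[(np.round(r["at"],4).tolist(),round(r["confidence"],2)) for r in manip.look_for("wrist",n)[:2]])
def cloud(tag):
    f=np.load(tag+".npz"); d=f["d"]; K=f["K"]; v,u=np.mgrid[:480,:640]
    c=np.stack([(u-K[0,2])/K[0,0]*d,(v-K[1,2])/K[1,1]*d,d],-1)
    return f["p"],(c-f["t"])@f["R"],d>0
E
python3 - <<'E'
from h import *
N=["cutter","cutter_blade","marker","marker_axis","dock","clip_seat","pen_rest","blade_guard"]
snap("w1",N[:2])
manip.move_ptp([0.47,-0.17,0.33],R(0)); snap("w2",N)
K=manip.get_calibration("wrist"); print(-K["R"].T@K["t"],K["R"].round(2).tolist(),manip.current_ee_pos())
manip.move_ptp([0.44,-0.22,0.30],R(0)); snap("w3",N)
print(manip.current_time(),manip.current_qpos())
a=[cv2.imread(f"pics/w{i}.png") for i in (1,2)]
cv2.imwrite("pics/c1.png",np.hstack([cv2.resize(x,(400,300)) for x in a]))
E
```

```text
w1 cutter [([0.421, -0.4134, 0.0182], 0.64)]
w1 cutter_blade [([0.4237, -0.4141, 0.0164], 0.71)]
w2 cutter [([0.4203, -0.4138, 0.0174], 0.6)]
w2 cutter_blade [([0.4246, -0.415, 0.017], 0.97), ([0.5305, -0.1565, 0.0275], 0.63)]
w2 marker [([0.5345, -0.1569, 0.0287], 0.96)]
w2 marker_axis [([0.5313, -0.155, 0.0308], 0.64), ([0.6265, -0.2871, 0.035], 0.49)]
w2 dock [([0.4826, -0.1576, 0.005], 0.96)]
w2 clip_seat [([0.4858, -0.1607, 0.004], 0.91)]
w2 pen_rest [([0.4885, -0.1604, 0.0082], 0.65)]
w2 blade_guard [([0.4848, -0.1575, 0.005], 0.94)]
[ 0.47005572 -0.0902773   0.47186722] [[1.0, -0.0, -0.0], [-0.0, -0.95, 0.31], [-0.0, -0.31, -0.95]] [ 0.46995    -0.1702592   0.32991115]
w3 cutter [([0.4204, -0.4131, 0.0192], 0.92)]
w3 cutter_blade [([0.4258, -0.4145, 0.0171], 0.64)]
w3 marker [([0.5345, -0.1569, 0.0283], 0.93)]
w3 marker_axis [([0.5297, -0.1534, 0.0296], 0.74)]
w3 dock [([0.4838, -0.1572, 0.0007], 0.79), ([0.5492, -0.165, 0.0438], 0.53)]
w3 clip_seat [([0.4871, -0.1611, 0.0069], 0.66)]
w3 pen_rest [([0.4876, -0.1598, 0.0055], 0.75)]
w3 blade_guard []
3.2417 [-5.57581195e-01  1.76702119e-01  1.70665969e+00  1.54901044e-05
  1.25794017e+00 -5.58217734e-01]
```

View pics/c1.png

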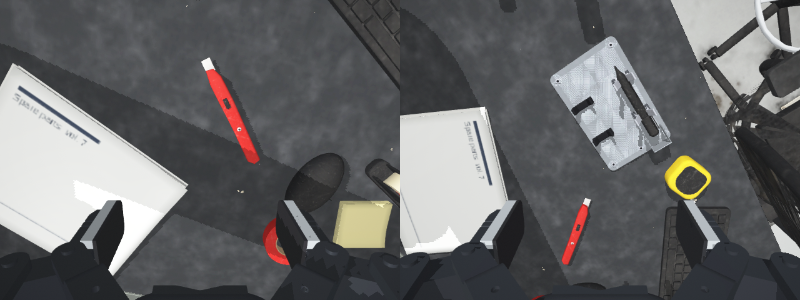

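View pics/w3.png

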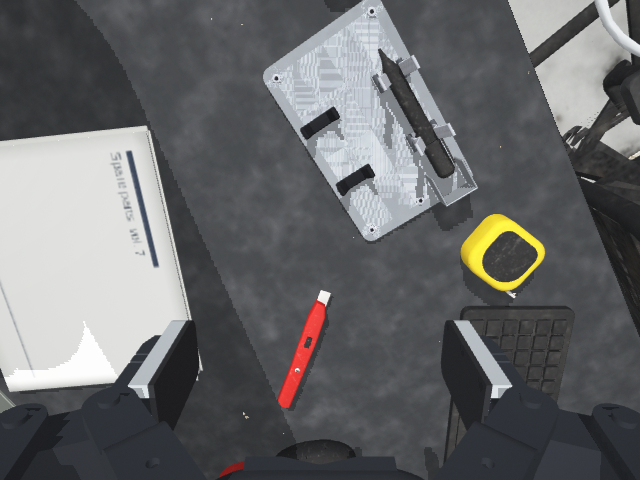

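Wrist views: the dock is turned about 30°, marker cap (440,165) towards the guard (460,190), tip (383,55), saddles (320,122) and (355,178). The cutter lies with its white blade end at (323,297) and plain end at (287,405). Now measuring by fitting in both views.

```bash
cat > m.py <<'E'
from h import *
def rect(P): # metric minAreaRect -> centre, long, short, angle of long axis
    (c,s,a)=cv2.minAreaRect((P[:,:2]*1000).astype(np.float32)); 
    if s[0]<s[1]: s=s[::-1]; a+=90
    return np.round([c[0],c[1],s[0],s[1],(a+90)%180-90],1)
def big(m):
    n,l,st,_=cv2.connectedComponentsWithStats(m.astype(np.uint8)); 
    return l==1+np.argmax(st[1:,4])
E
python3 - <<'E'
from m import *
for t in ("w1","w2","w3"):
    p,X,ok=cloud(t); p=p.astype(int); r,g,b=p[...,0],p[...,1],p[...,2]; x,y,z=X[...,0],X[...,1],X[...,2]
    cut=big(ok&(abs(x-.42)<.11)&(abs(y+.41)<.11)&(z>.008)&(z<.03))
    print(t,"cutter",rect(X[cut]),"z",np.percentile(z[cut],[5,50,95]).round(4), "red",rect(X[cut&(r>g+60)]),"white",X[cut&(r<g+40)&(r>140)].mean(0).round(4))
    if t=="w1": continue
    reg=ok&(np.hypot(x-.487,y+.157)<.15)
    tab=reg&(r<90)&(z<.003); print(" table z",np.median(z[tab]).round(4))
    pl=big(reg&(r>110)&(z>.0015)&(z<.05)); print(" plate",rect(X[pl]),np.median(z[pl&(z<.009)]).round(4))
    pl=big(reg&(r>110)&(z>.0015)&(z<.008)); print(" plate low",rect(X[pl]))
    mk=big(reg&(r<75)&(z>.018)&(x>.49)); print(" marker",rect(X[mk]),np.percentile(z[mk],[5,50,95]).round(4), X[mk&(y>-.17)&(y<-.14)].mean(0).round(4))
    s=reg&(r<75)&(z>.009)&(z<.03)&~cv2.dilate(mk.astype(np.uint8),np.ones((9,9))).astype(bool)&(x<.51)
    n,l,st,c=cv2.connectedComponentsWithStats(s.astype(np.uint8))
    for i in range(1,n):
        if st[i,4]>60: Q=X[l==i]; print(" dark",st[i,4],rect(Q),np.percentile(Q[:,2],[5,50,95]).round(4))
    j=reg&(r>110)&(z>.035)&(z<.065)
    n,l,st,c=cv2.connectedComponentsWithStats(j.astype(np.uint8))
    for i in range(1,n):
        if st[i,4]>15: Q=X[l==i]; print(" jaw",st[i,4],rect(Q),np.percentile(Q[:,2],[5,95]).round(4))
E
```

```text
w1 cutter [ 418.8 -424.7  150.9   18.8   71.2] z [0.0134 0.0153 0.017 ] red [ 418.1 -426.8  146.6   18.8   71.2] white [ 0.426  -0.4028  0.0131]
w2 cutter [ 418.8 -423.5  152.    19.    71.1] z [0.0118 0.0153 0.0172] red [ 417.9 -426.2  146.2   19.    71.1] white [ 0.4299 -0.386   0.0117]
 table z -0.0006
 plate [ 490.7 -169.2  205.8  130.4  -57.5] 0.0044
 plate low [ 490.7 -169.2  205.8  130.4  -57.5]
 marker [ 515.2 -168.8   53.6   29.2   -7.3] [0.3546 0.3946 0.4114] [ 0.5178 -0.1603  0.393 ]
 dark 281 [ 504.  -117.3   43.2   12.7  -76.3] [0.0228 0.0272 0.0295]
 dark 416 [ 439.4 -162.3   39.1   12.    32.4] [0.0095 0.0119 0.0242]
 dark 387 [ 474.6 -217.8   39.3   12.1   33.1] [0.0094 0.0117 0.0242]
 jaw 142 [ 517.4 -112.4   12.1    9.6  -59.7] [0.0373 0.054 ]
 jaw 131 [ 496.  -126.    12.    10.7  -57.9] [0.0368 0.0545]
 jaw 134 [ 552.9 -168.1   12.4    9.9  -57.5] [0.0364 0.0539]
 jaw 116 [ 531.2 -181.8   11.9   10.1  -57.6] [0.0365 0.0537]
w3 cutter [ 418.3 -425.2  147.7   18.9   71.2] z [0.0117 0.0153 0.0171] red [ 417.9 -426.2  145.8   18.9   71.2] white [ 0.4291 -0.3935  0.0122]
 table z -0.0007
 plate [ 490.8 -168.9  205.7  130.5  -57.4] 0.0044
 plate low [ 490.7 -169.   205.6  130.4  -57.5]
 marker [ 501.7 -216.8   23.7   20.2    1. ] [0.3366 0.3648 0.3744] [nan nan nan]
 dark 364 [ 504.5 -117.1   43.2   13.4  -73.7] [0.0229 0.027  0.0296]
 dark 492 [ 439.2 -162.5   38.7   12.    32.4] [0.0095 0.0123 0.0239]
 dark 468 [ 474.6 -217.7   39.    11.8   33.6] [0.0093 0.0119 0.0243]
 jaw 226 [ 517.2 -112.6   12.1   10.   -53.5] [0.0363 0.0538]
 jaw 125 [ 495.7 -126.4   11.8   10.   -55.9] [0.0369 0.054 ]
 jaw 205 [ 552.6 -168.5   12.3   10.3  -55.4] [0.0362 0.0539]
 jaw 117 [ 531.2 -181.9   12.2    9.7  -57.3] [0.0361 0.0544]<stdin>:11: RuntimeWarning: Mean of empty slice.
  ret = um.true_divide(
```

Both views agree: the dock centre is (490.7, -169.1) mm with yaw 32.5°, and the plate measures 205.7 x 130.4 as stated. The jaws and saddles lie where this predicts to within 1 mm. Cutter origin is about (420, -419), with its blade along +71.2° and its top at 16 mm. Marker first.

```bash
cat >> h.py <<'E'
YAW=np.radians(32.5)
def D(x,y,z):  # dock mm -> world m (z above counter)
    c,s=np.cos(YAW),np.sin(YAW); return np.array([490.7+x*c-y*s,-169.1+x*s+y*c,z])/1000
def toD(X):
    c,s=np.cos(YAW),np.sin(YAW); q=np.asarray(X)*1000-[490.7,-169.1,0]
    return np.stack([q[...,0]*c+q[...,1]*s,-q[...,0]*s+q[...,1]*c,q[...,2]],-1)
def stat(s): print(s,"t",round(manip.current_time(),2),"pos",np.round(manip.current_ee_pos(),4),"F",np.round(manip.current_force(),1),"w",round(manip.current_grip_width(),3),"g",round(float(np.max(manip.current_grip_force())),1))
E
python3 - <<'E'
from h import *
ys=[]
for t in ("w2","w3"):
    p,X,ok=cloud(t); q=toD(X); m=ok&(p.max(2)<75)&(abs(q[...,0]-40)<14)&(abs(q[...,1])<100)&(q[...,2]>14)&(q[...,2]<40)
    Q=q[m]; e=np.percentile(Q[:,1],[1,99]); print(t,"marker dock y",e.round(1),"x",np.median(Q[:,0]).round(1),"ztop",np.percentile(Q[abs(Q[:,1])<20][:,2],[50,90]).round(1)); ys.append(e[0]+68)
mid=np.mean(ys); print("mid",mid)
assert -25<mid<10
manip.set_gripper(0.5,50)
manip.move_ptp(D(40,0,110),R(YAW)); manip.move_l(D(40,0,10),max_speed=.12); stat("down")
manip.set_gripper(0.0,50); stat("grip")
manip.move_l(D(40,0,110),max_speed=.1); manip.dwell(.15); stat("up")
snap("w4")
y=-(mid+8.5)
manip.move_l(D(-40,y,110)); manip.move_l(D(-40,y,8),max_speed=.1); stat("rest")
manip.set_gripper(0.5); manip.move_l(D(-40,y,130),max_speed=.2); stat("off")
manip.move_ptp([0.47,-0.2,0.32],R(0)); snap("w5",["marker"])
stat("end")
a=[cv2.imread(f"pics/w{i}.png") for i in (4,5)]
cv2.imwrite("pics/c2.png",np.hstack([cv2.resize(x,(400,300)) for x in a]))
E
```

```text
w2 marker dock y [-73.6  52.5] x 40.2 ztop [28.3 29.9]
w3 marker dock y [-74.   53.2] x 39.5 ztop [28.3 29.9]
mid -5.794201778465414
down t 5.6 pos [ 0.5249 -0.1479  0.0107] F [-0.6 -0.1  0.1] w 0.501 g 0.0
grip t 5.96 pos [ 0.5248 -0.1477  0.0107] F [-1.1  0.2  6.5] w 0.172 g 48.8
up t 7.26 pos [ 0.5242 -0.1475  0.1094] F [ 0.4  0.2 -0.3] w 0.165 g 49.8
rest t 9.16 pos [ 0.4587 -0.1929  0.0082] F [ 0.1  0.4 -0.3] w 0.169 g 49.8
off t 10.3 pos [ 0.4579 -0.1926  0.1292] F [-0.6  0.4  1. ] w 0.501 g 0.0
w5 marker [([0.4674, -0.2041, 0.0255], 0.68)]
end t 11.18 pos [ 0.4694 -0.1997  0.3176] F [ 0.1  0.1 -0.5] w 0.502 g 0.0
```

View pics/c2.png

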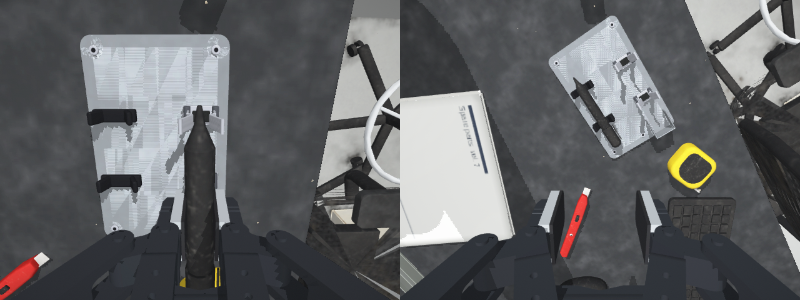

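The left image shows the marker held straight with the clips empty. In the right image it lies in both saddles at about (597,112), with the cutter undisturbed at (577,222). Checking the marker numerically, then gripping the cutter.

```bash
python3 - <<'E'
from m import *
p,X,ok=cloud("w5"); q=toD(X); m=ok&(p.max(2)<75)&(abs(q[...,0]+40)<30)&(abs(q[...,1])<100)&(q[...,2]>19)&(q[...,2]<40)
Q=q[m]; b=Q[(abs(Q[:,1])<24)]; print("marker x",np.median(b[:,0]).round(1),"y",np.percentile(Q[:,1],[1,99]).round(1),"slope",np.polyfit(b[:,1],b[:,0],1).round(3),"ztop",np.percentile(b[:,2],[50,95]).round(1))
x,y,z=X[...,0],X[...,1],X[...,2]; r=p.astype(int)
c=big(ok&(abs(x-.42)<.11)&(abs(y+.41)<.11)&(z>.008)&(z<.03)&(r[...,0]>r[...,1]+60)); print("red",rect(X[c]))
C=np.array([.4204,-.4194]); a=np.radians(-18.8)
manip.set_gripper(0.5,100)
manip.move_ptp([*C,.12],R(a)); manip.move_l([*C,.003],max_speed=.1); stat("down")
manip.set_gripper(0.0,100); stat("grip")
manip.move_l([*C,.16],max_speed=.12); stat("up")
manip.move_ptp(D(40,-6,160),R(YAW-np.pi)); stat("over"); print(manip.current_qpos())
snap("w6",["cutter","cutter_blade"]); manip.grab_frame("scene")
p,d=manip.grab_frame("top"); np.savez("t6.npz",p=p,d=d,K=manip.get_calibration("top")["camera_matrix"],R=manip.get_calibration("top")["R"],t=manip.get_calibration("top")["t"])
for n in ("cutter","cutter_blade"): print(manip.look_for("top",n)[:1],manip.look_for("scene",n)[:1])
E
```

```text
marker x -39.5 y [-76.3  49.2] slope [-2.0000e-03 -3.9717e+01] ztop [25.3 27.2]
red [ 417.9 -426.2  145.9   18.9   71.1]
down t 13.87 pos [ 0.4207 -0.4197  0.0036] F [0.8 0.5 0.1] w 0.499 g 0.0
grip t 14.22 pos [ 0.4206 -0.4196  0.0039] F [-1.7  2.8  7.3] w 0.179 g 98.8
up t 15.68 pos [ 0.4202 -0.4191  0.1592] F [-0.7 -0.2 -0.7] w 0.184 g 97.9
over t 18.02 pos [ 0.5276 -0.1529  0.16  ] F [-0.1 -0.1 -0.9] w 0.181 g 97.9
[-3.66768519e-01  4.34196717e-01  1.72221295e+00 -3.39193618e-05
  9.85178029e-01  2.20737936e+00]
w6 cutter [([0.5398, -0.1714, 0.1736], 0.65)]
w6 cutter_blade [([0.5414, -0.1713, 0.1731], 0.69), ([0.5199, -0.115, 0.0525], 0.25)]
[] [{'at': [0.5258, -0.135, 0.1655], 'confidence': 0.91}]
[] [{'at': [0.5243, -0.1369, 0.1704], 'confidence': 0.69}]
```

View pics/w6.png

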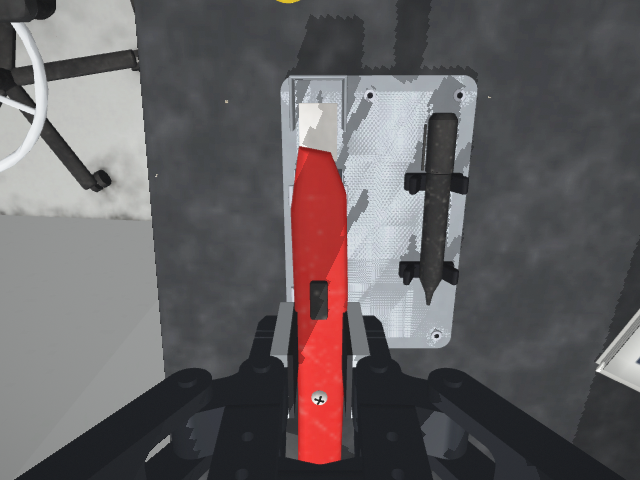

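The cutter is held level between the pads, white blade end at (318,125) pointing to the guard (318,85), and the marker lies in both saddles on the right. Measuring tip, line and height before pushing.

```bash
python3 - <<'E'
from h import *
p,X,ok=cloud("w6"); q=toD(X); p=p.astype(int)
m=ok&(q[...,2]>140)&(q[...,2]<200)&(abs(q[...,0]-40)<20)&(q[...,1]<-20)&(q[...,1]>-120)
Q=q[m]; print("tip y",Q[:,1].min().round(1))
for a,b in [(-85,-70),(-65,-50),(-50,-40),(-40,-30),(-30,-20)]:
    S=Q[(Q[:,1]>a)&(Q[:,1]<b)]; print(a,b,len(S),"x",np.percentile(S[:,0],[2,98]).round(1) if len(S) else "", "z",np.percentile(S[:,2],[10,50,90]).round(1) if len(S) else "")
print(toD(manip.current_ee_pos()))
E
```

```text
tip y -86.2
-85 -70 1976 x [34.3 45.9] z [163.1 164.1 170.2]
-65 -50 2488 x [31.4 47.9] z [170.2 171.3 172.1]
-50 -40 1619 x [31.1 48.4] z [170.3 171.3 172.1]
-40 -30 1561 x [30.7 48.2] z [170.3 171.3 172.2]
-30 -20 1483 x [30.4 47.9] z [170.4 171.7 174.3]
[ 39.9704821   -6.03110752 160.001501  ]
```

Tip at -86.2 mm, line centred at x = 39.6, level, bottom 4 mm below the TCP. Pushing down in steps with force checks.

```bash
python3 - <<'E'
from h import *
manip.move_l(D(40.3,-6,70),max_speed=.12); stat("70")
for z in (45,35,28,24,21,19.5,18.5,17.5,16.5):
    manip.move_l(D(40.3,-6,z),max_speed=.05); stat(z)
    if manip.current_force()[2]>45: break
snap("w7")
E
```

```text
70 t 19.37 pos [ 0.5283 -0.1527  0.0706] F [ 0.1 -0.8 -0.4] w 0.186 g 97.9
45 t 20.02 pos [ 0.5279 -0.1525  0.0449] F [ 0.2 -0.2 -1.7] w 0.174 g 97.9
35 t 20.37 pos [ 0.5286 -0.1528  0.0352] F [ 1.1 -1.2  3.1] w 0.181 g 98.5
28 t 20.66 pos [ 0.5275 -0.1524  0.0274] F [-0.2 -0.9 -3.1] w 0.187 g 97.9
24 t 20.91 pos [ 0.5276 -0.1524  0.0235] F [ 1.2  0.2 -3.5] w 0.182 g 97.9
21 t 21.16 pos [ 0.5277 -0.1524  0.0206] F [ 1.3 -1.1 -5.7] w 0.181 g 97.9
19.5 t 21.41 pos [ 0.5278 -0.1525  0.0194] F [ 1.4 -0.1 -4.2] w 0.181 g 98.1
18.5 t 21.66 pos [ 0.528  -0.1525  0.0186] F [ 0.2  0.5 -2.2] w 0.185 g 98.2
17.5 t 21.91 pos [ 0.5281 -0.1526  0.0179] F [-0.5  0.6  5.3] w 0.185 g 99.1
16.5 t 22.16 pos [ 0.5281 -0.1526  0.0178] F [-5.2  2.7 19.3] w 0.182 g 101.1
```

The jaws snapped over (force turned negative at 28 mm) and the seats were met at 17.8 mm, as predicted. Releasing and inspecting.

```bash
python3 - <<'E'
from h import *
manip.move_l(D(40.3,-6,18),max_speed=.05)
manip.set_gripper(0.45); manip.move_l(D(40,-6,130),max_speed=.15); stat("off")
manip.move_ptp([.47,-.20,.32],R(YAW-np.pi)); manip.dwell(.3); 
manip.move_ptp([.47,-.20,.32],R(0)); manip.dwell(.2); snap("w8",["cutter","marker"]); stat("end")
p,X,ok=cloud("w8"); q=toD(X); p=p.astype(int); red=ok&(p[...,0]>p[...,1]+60)
Q=q[red&(abs(q[...,0]-40)<25)&(abs(q[...,1])<110)&(q[...,2]>10)&(q[...,2]<60)]
print("red y",np.percentile(Q[:,1],[.5,99.5]).round(1))
for a in (-60,-40,-10,10,45,60):
    S=Q[(Q[:,1]>a)&(Q[:,1]<a+12)]; print(a,np.percentile(S[:,0],[2,98]).round(1),S[:,0].mean().round(1),"z",np.percentile(S[:,2],[10,50,90]).round(1))
j=ok&(p[...,0]>110)&(abs(q[...,0]-40)<25)&(abs(abs(q[...,1])-33)<12)&(q[...,2]>38)&(q[...,2]<62)&~red
for s in (-1,1):
    for e in (-1,1):
        S=q[j&(q[...,1]*s>0)&((q[...,0]-40)*e>0)]; print("jaw",s,e,len(S),"inner/outer x",np.percentile(S[:,0],[3,97]).round(1))
m=ok&(p.max(2)<75)&(abs(q[...,0]+40)<30)&(abs(q[...,1])<24)&(q[...,2]>19)&(q[...,2]<40); print("marker",np.median(q[m],0).round(1))
im=cv2.imread("pics/w8.png"); u=np.argwhere(red&(abs(q[...,0]-40)<25)).mean(0).astype(int); print(u)
cv2.imwrite("pics/c8.png",cv2.resize(im[max(u[0]-120,0):u[0]+120,max(u[1]-160,0):u[1]+160],None,fx=2.4,fy=2.4))
E
```

```text
off t 23.71 pos [ 0.5272 -0.1525  0.1292] F [ 0.4 -0.3 -0.7] w 0.449 g 0.0
w8 cutter [([0.5217, -0.1484, 0.0346], 0.79)]
w8 marker [([0.4675, -0.2024, 0.0241], 0.92)]
end t 27.39 pos [ 0.47 -0.2   0.32] F [ 0.3  0.4 -1. ] w 0.447 g 0.0
red y [-70.2  72.5]
-60 [30.9 47.9] 39.4 z [27.9 29.  30.2]
-40 [33.2 46.8] 40.2 z [28.2 29.4 30.7]
-10 [30.6 47.6] 39.0 z [27.7 29.  30.3]
10 [31.  47.6] 39.0 z [27.6 29.1 30.5]
45 [31.9 48.3] 39.9 z [27.9 29.1 30.2]
60 [32.2 48.5] 39.9 z [27.5 29.1 30.3]
jaw -1 -1 108 inner/outer x [22.3 30.6]
jaw -1 1 136 inner/outer x [49.2 57.4]
jaw 1 -1 116 inner/outer x [22.5 30.6]
jaw 1 1 148 inner/outer x [49.5 57.3]
marker [-39.3   0.3  25.4]
[122 371]
```

View pics/c8.png

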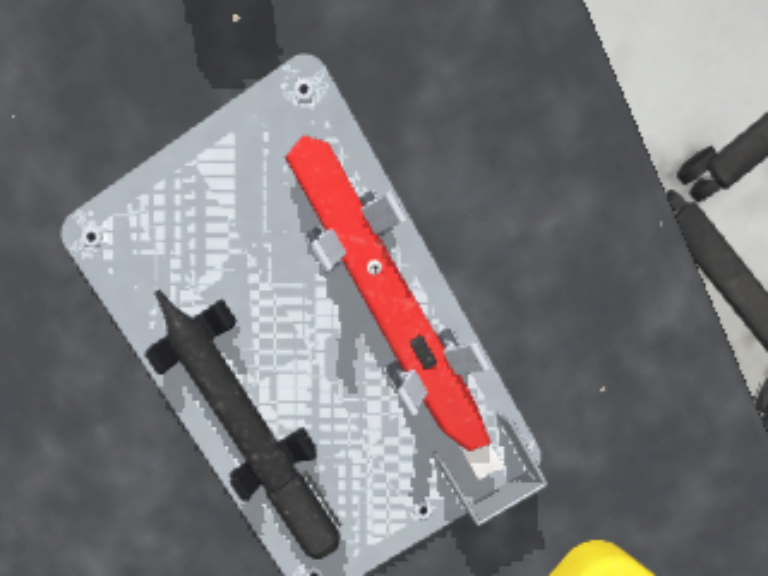

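The picture shows the cutter in both clips, jaws over its edges at (325,250)/(382,215) and (410,390)/(465,352), the blade in the guard at (485,460), and the marker in both saddles. The cutter top is level at about 29–30 mm, and the lips are as far apart as at the start, within 2 mm.

```bash
python3 -c "
from bench import manip
print(manip.sign_off())"
```

```text
the job is handed in; nothing more can be done
None
```

The job is handed in at about 27 s: the last wrist view shows the marker in both saddles and the cutter level in both clips, jaws closed over it and blade in the guard; the gripper was clear of everything, and the sign-off returned no verdict.

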